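# Shut the gauged air stopcock on a watchmaker's bench

## Robot

A 6-joint arm with a two-finger parallel gripper is mounted at the origin on the work surface. World frame = base frame: x ahead of the robot, y to its left, z up, the work surface at z = 0. Lengths are in mm, angles in rad, forces in N, time in s.
With the tool pointing down it reaches from about 350 to 875 mm from the base axis. Payload 4.2 kg.
Tool frame: the origin (TCP) lies at the very end of the fingers, on their centre line; the grasp point (between the pads) lies 19 mm behind it; z points along the fingers, y is the line along which they close (so a half turn about z gives the same grasp; the last joint's range is limited). The gripper opens to 85 mm and grips with 20 to 120 N. Pads are 22 mm wide; open, the fingers measure 114 mm over their backs; the gripper's body (76 mm by 85 mm) begins 54 mm behind the grasp point. The pads swing forward as they close: fully open they stand 13 mm farther back than shut.
Start: joints at [-0.85, 0.385, 0.008, 0, -1.194, -0.259], TCP at [278.486, -559.504, 231.312] pointing down, gripper open.
Joint ranges: [-3.14, 3.14], [-1.21, 2.06], [-1.07, 1.41], [-3.16, 2.05], [-2.99, -0.16], [-3.1, 3.1]. Speed limits (rad/s): [2.79, 2.79, 3.14, 3.14, 3.14, 3.14].

## Interface

Orientations are given as a unit quaternion [x, y, z, w].
In Python, from bench import read_state, get_image, camera_model, job_done gives the robot as it stands.
- The arm moves only by the shell command python3 -m handwheel 'ROWS'. ROWS is JSON, a list of rows, each a list of 7 numbers: the shift along the tool's x, y, z in m, then the turn, a rotation vector about the tool's x, y, z in rad, then the gripper's target within -1 to 1 (fully open at 1, half-way at 0, shut at -1). In form: [[dx, dy, dz, wx, wy, wz, jaw], ...]. A call has 1 to 10 rows; each row is the pose to reach, as a shift and turn from the pose commanded when the call began, along the tool's axes at that moment; what a row does not reach only later rows make up. A row lasts 1/8 s, in which the tool goes at most 62.5 mm and 10.7 degrees, less where a joint would pass 70% of its speed; a pose out of reach is approached as far as the arm can. A call with a gripper value outside its range is refused whole. The fingers move at their own pace and stop on an object; the grip force is fixed at half the most. Time passes only in rows, so rows that repeat a pose let the fingers close. It gives the time, the measured TCP pose, the force, the opening and the grip force at its end, in the units of the state.
- read_state(): the state, without advancing time (a new reading comes with each control period).
- get_image(name): name is "scene" or "side" or "wrist"; returns (picture, depth): 480x640x3 uint8, blue, green, red; 480x640 float32, mm along the optical axis (not along the pixel's ray), 0 where there is no reading.
- camera_model(name): a dict with "K" (3x3 intrinsics, pixels), "dist" ([k1, k2, p1, p2, k3] as OpenCV has them; the pictures are not rectified), "rvec" (rotation vector, rad) and "tvec" (3), from world to camera coordinates, as OpenCV has them; the wrist camera has in their place "hand_eye" (4x4, takes a point from camera to tool coordinates, whose origin is the TCP and whose axes are the flange's). Camera axes: x right, y down, z forward; pixel columns grow to the right and rows downward; lengths in mm; the calibration is good to about 2 mm. A picture is of the moment at which its call begins: read the wrist's pose just before it. camera_model takes no time and is no camera call.
- job_done(): hands the job in; it is judged then, once.
The state is a dict: "clock": time; "joints": joint angles; "joint_vel": joint speeds; "joint_efforts": joint torques, N m; "position": TCP position; "ee_rot": TCP orientation; "contact_force": force on the tool from outside, world axes, zero at the start; "wrist_torque": the same for the moment, N m; "gripper_width": finger opening in mm; "grasp_force": force on a finger pad.
Only numpy, scipy, OpenCV 4.12 (cv2) and the standard library are available. Lean on these libraries where they do the work, as an engineer would, in place of code of your own. Each camera call takes 0.05 s, during which the arm holds its last target. There are 200 camera calls.

## Task

Shut off the air on the bench block that carries the round pressure gauge: turn its winged key clockwise, seen from above, until it is fully across the pipe at its stop, then let go. Do not knock the gauge standing close beside the wings, and leave the key of the other block, which has no gauge, as it is.

Things in the scene. Friction and masses are not known exactly. Their poses are not given: they have to be found in the camera images.
- cock (a joint): angle of the winged key on the block with the gauge. 0 = open, wings along the pipe; grows as the key turns clockwise seen from above; 1.571 = shut, wings across the pipe, at a hard stop. Starts between 0.15 and 0.6. Light even drag (0.08 N m); stays where left. Block: aluminium, 100 mm along the pipe x 60 x 36 high, fixed, a bent pipe at each end (178 mm overall).
- cock_grip (a point): pinch point on the vertical axis of that key, 72 mm above the bench. x runs along the wings and turns with the key, z up. Key: upright steel plate, 68 mm tip to tip, 9 mm thick; wings reach 12 mm above this point, the middle 6 mm above, underside 14 mm below. Under it a stem 9 mm thick; 28 mm below this point a nut 26 mm wide, 36 mm below the block's top.
- gauge: round gauge, dark drum with white dial facing up, fixed at the side of the same block. Origin on the drum's centre line 30 mm above the bench; y points from the key's axis to the gauge, x along the pipe. Drum 48 mm wide, top 76 mm above the bench, near face 47 mm from the key's axis, so wing tips (34 mm from the axis) pass it by 13 mm. A widely opened hand can strike it.
- other_tip (a point): tip of one wing of the key on the other block, which is alike but has a small square brass plug instead of a gauge; 71 mm above the bench, 34 mm from that key's axis, x pointing outward along the wing. Either block may be the left or the right one; the key axes are at least 240 mm apart. Leave this key alone.

How it is judged:
By the outcome, as a careful person would: the job done as asked, in the order asked, and still so for the second after the job is handed in, with the robot touching nothing.
It also fails if it takes over 30 s, if anything falls off the work surface, if the arm or the gripper's body presses on something with over 40 N, if the wrist force passes 120 N, or if a joint passes its speed limit or range.

## Working session

There is one attempt and no reset: what is moved stays moved. The work goes in short steps, Python scripts to look and compute and a shell command to move; the robot and the scene stay as the last step left them, time stands still between calls to the robot, and variables do not carry over. Pictures are saved under pics/ and viewed, at most 10 in all, crops included, and the job is handed in when it is done.

```bash
mkdir -p pics; cat > h.py <<'E'
import numpy as np, cv2
from bench import *
from scipy.spatial.transform import Rotation as R
def T(name,st=None):
    m=camera_model(name)
    if name=="wrist":
        st=st or read_state(); W=np.eye(4); W[:3,:3]=R.from_quat(st["ee_rot"]).as_matrix(); W[:3,3]=st["position"]
        return m,W@np.array(m["hand_eye"])
    A=np.eye(4);A[:3,:3]=cv2.Rodrigues(np.array(m["rvec"],float))[0];A[:3,3]=np.ravel(m["tvec"])
    return m,np.linalg.inv(A)
def onplane(name,px,z,st=None):
    m,C=T(name,st)
    u=cv2.undistortPoints(np.array(px,float).reshape(-1,1,2),np.array(m["K"],float),np.array(m["dist"],float)).reshape(-1,2)
    d=np.c_[u,np.ones(len(u))]@C[:3,:3].T
    return C[:3,3]+d*((z-C[2,3])/d[:,2])[:,None]
E
python3 - <<'E'
from h import *
s=read_state();print(s)
for n in("scene","side"):
    p,d=get_image(n);cv2.imwrite(f"pics/{n}0.png",p);np.save(n+"0d.npy",d);print(n,T(n)[1].round(2).tolist())
E
```

```text
{'clock': 0.0, 'joints': array([-8.50407424e-01,  3.85534527e-01,  6.61121034e-03, -5.13021015e-04,
       -1.19402174e+00, -2.58596678e-01]), 'joint_vel': array([ 0.00040002, -0.00067342,  0.00063582,  0.00029775,  0.00148168,
       -0.00122864]), 'joint_efforts': array([ 6.50306411e-04, -3.92289734e+01,  1.88401204e+01,  4.18607041e+00,
       -4.63710501e-03, -7.36900802e-06]), 'position': array([ 278.21802595, -558.989489  ,  230.22709865]), 'ee_rot': array([-2.28757686e-01,  9.73482773e-01,  1.06030078e-03, -2.94722963e-04]), 'contact_force': array([ 0.87297259, -0.35109324,  0.33497587]), 'wrist_torque': array([0.07053858, 0.0296932 , 0.00934499]), 'grasp_force': 0.0, 'gripper_width': 85.36757654243102}
scene [[0.54, 0.56, -0.63, 1021.46], [0.84, -0.36, 0.4, -267.8], [-0.01, -0.75, -0.67, 605.09], [0.0, 0.0, 0.0, 1.0]]
side [[-0.91, -0.24, 0.35, 216.41], [-0.42, 0.49, -0.76, 703.23], [0.01, -0.84, -0.54, 583.28], [0.0, 0.0, 0.0, 1.0]]
```

View pics/scene0.png

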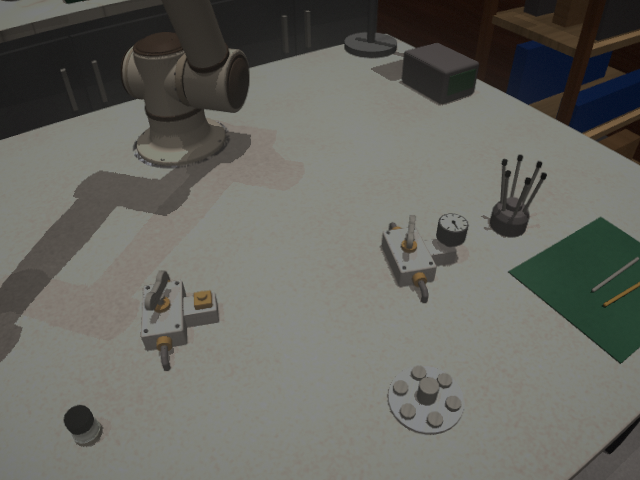

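View pics/side0.png

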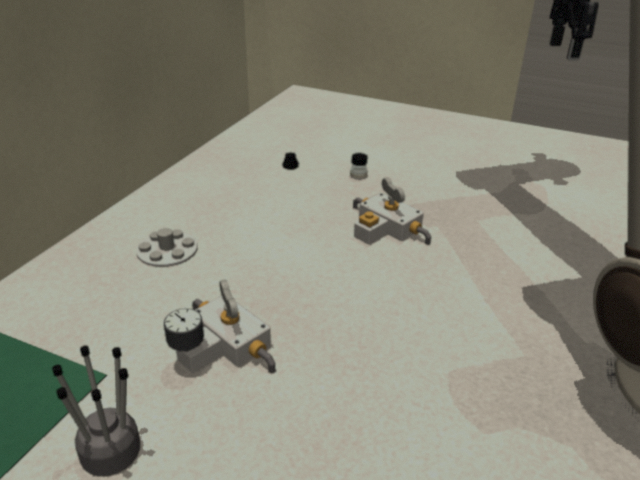

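The scene view shows the gauge block with its nut near (409,245) and dial at (453,222). The other block is at (163,310). In the side view the gauge's dial is at (183,322) and the nut at (230,316).

```bash
python3 - <<'E'
from h import *
print(onplane("scene",[[453,222],[409,245],[411,222],[203,298],[163,305]],76).round(0)[:1], onplane("scene",[[409,245],[163,305]],42).round(0))
print(onplane("side",[[183,322]],76).round(0), onplane("side",[[230,317],[391,206]],42).round(0))
# block corners top z=36
print("scene corners",onplane("scene",[[383,235],[409,227],[434,268],[407,283]],36).round(0).tolist())
m,C=T("wrist");print("hand_eye",np.round(m["hand_eye"],2).tolist(),m["K"])
s=read_state();print(R.from_quat(s["ee_rot"]).as_matrix().round(3))
E
```

```text
[[606. 239.  76.]] [[ 583.  172.   42.]
 [ 488. -206.   42.]]
[[603. 242.  76.]] [[ 578.  175.   42.]
 [ 480. -202.   42.]]
scene corners [[535.0, 156.0, 36.0], [543.0, 206.0, 36.0], [640.0, 176.0, 36.0], [641.0, 120.0, 36.0]]
hand_eye [[-0.0, -0.96, -0.27, 68.71], [1.0, -0.0, 0.0, -0.49], [-0.0, -0.27, 0.96, -143.34], [0.0, 0.0, 0.0, 1.0]] [[359.62827949   0.         324.83208952]
 [  0.         359.62827949 232.36972548]
 [  0.           0.           1.        ]]
[[-0.895 -0.445 -0.001]
 [-0.445  0.895  0.002]
 [ 0.     0.002 -1.   ]]
```

```bash
python3 -m handwheel '[[-0.055,0.048,0,0,0,-0.18,-0.2],[-0.095,0.083,0,0,0,-0.36,-0.2],[-0.141,0.124,0,0,0,-0.54,-0.2],[-0.188,0.165,0,0,0,-0.72,-0.2],[-0.235,0.206,0,0,0,-0.9,-0.2],[-0.282,0.247,0,0,0,-1.08,-0.2],[-0.329,0.288,0,0,0,-1.26,-0.2],[-0.376,0.329,0,0,0,-1.44,-0.2],[-0.423,0.37,0,0,0,-1.62,-0.2],[-0.47,0.411,0,0,0,-1.8,-0.2]]'
python3 - <<'E'
from h import *
s=read_state();M=R.from_quat(s["ee_rot"]).as_matrix();print(s["joints"].round(2),M.round(3).tolist())
print((M.T@(np.array([581,173,230])-s["position"])).round(1))
E
```

```text
clock: 1.35
position: [516.3, 19.9, 231.2]
ee_rot: [0.906, -0.423, -0.0, 0.0]
contact_force: [1.9, -0.3, -0.2]
gripper_width: 34.1
grasp_force: 0.0
[ 0.35  0.2  -0.25 -0.   -1.12  0.34] [[0.642, -0.767, -0.0], [-0.767, -0.642, -0.0], [-0.0, 0.0, -1.0]]
[ -75.8 -147.9    1.2]
```

```bash
python3 -m handwheel '[[-0.025,-0.05,0.01,0,0,0,-0.2],[-0.05,-0.1,0.02,0,0,0,-0.2],[-0.076,-0.148,0.03,0,0,0,-0.2],[-0.076,-0.148,0.03,0,0,0,-0.2],[-0.076,-0.148,0.03,0,0,0,-0.2]]'
python3 - <<'E'
from h import *
s=read_state();p,d=get_image("wrist");cv2.imwrite("pics/w1.png",p);np.save("w1d.npy",d)
import pickle;pickle.dump(s,open("w1.pkl","wb"))
E
```

```text
clock: 1.98
position: [581.2, 170.6, 200.6]
ee_rot: [0.905, -0.426, -0.001, 0.001]
contact_force: [0.9, -0.2, 0.1]
gripper_width: 33.6
grasp_force: 0.0
```

View pics/w1.png

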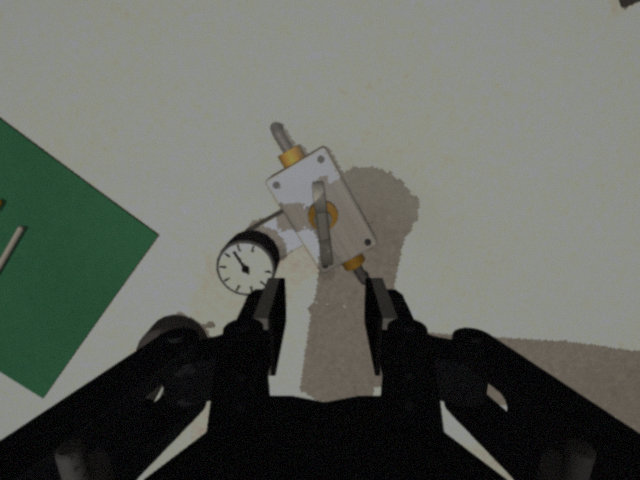

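The wrist view shows the key from about (318,182) to (327,265), the nut at (322,214) and the dial at (247,268).

```bash
python3 - <<'E'
from h import *
import pickle
s=pickle.load(open("w1.pkl","rb"));d=np.load("w1d.npy")
print("dial",onplane("wrist",[[247,268]],76,s).round(1),"nut",onplane("wrist",[[322,214]],44,s).round(1))
print("tips",onplane("wrist",[[318,182],[327,265]],84,s).round(1))
v,u=np.mgrid[160:275,300:345];px=np.c_[u.ravel(),v.ravel()]
m,C=T("wrist",s)
w=cv2.undistortPoints(px.astype(float).reshape(-1,1,2),np.array(m["K"]),np.array(m["dist"],float)).reshape(-1,2)
z=d[px[:,1],px[:,0]];P=(np.c_[w,np.ones(len(w))]*z[:,None])@C[:3,:3].T+C[:3,3]
P=P[(z>0)&(P[:,2]>68)&(P[:,2]<92)]
(c,sz,a)=cv2.minAreaRect(P[:,:2].astype(np.float32));print(len(P),c,sz,a,P[:,2].max())
q=P[:,:2]-P[:,:2].mean(0);e=np.linalg.svd(q,full_matrices=0)[2][0];print("mean",P.mean(0),"wing ang",np.degrees(np.arctan2(e[1],e[0])))
M=R.from_quat(s["ee_rot"]).as_matrix();print("tool y ang",np.degrees(np.arctan2(M[1,1],M[0,1])))
print("pipe",[np.degrees(np.arctan2(*(b-a)[[1,0]])) for a,b in [onplane("wrist",[[277,184],[322,158]],36,s)[:, :2],onplane("wrist",[[277,184],[325,268]],36,s)[:,:2]]])
E
```

```text
dial [[606.9 238.4  76. ]] nut [[584.2 171.9  44. ]]
tips [[607.2 148.1  84. ]
 [561.3 193.3  84. ]]
1025 (582.9722290039062, 172.99851989746094) (9.067688941955566, 68.0194091796875) 46.140907287597656 86.27138931166428
mean [585.0964261  170.68214103  80.86138117] wing ang 136.18725420048955
tool y ang -140.390223975147
pipe [np.float64(-110.8927347621944), np.float64(157.64930999458537)]
```

```bash
python3 -m handwheel '[[0,-0.003,0.03,0,0,-0.113,-0.2],[0,-0.003,0.06,0,0,-0.113,-0.2],[0,-0.003,0.09,0,0,-0.113,-0.2],[0,-0.003,0.11,0,0,-0.113,-0.2],[0,-0.003,0.13,0,0,-0.113,-0.2],[0,-0.003,0.145,0,0,-0.113,-0.2],[0,-0.003,0.145,0,0,-0.113,-0.2],[0,-0.003,0.145,0,0,-0.113,-0.2]]'
python3 - <<'E'
from h import *
p,d=get_image("wrist");cv2.imwrite("pics/w2.png",p)
E
```

```text
clock: 3.02
position: [584.7, 172.6, 57.3]
ee_rot: [0.927, -0.374, 0.001, -0.001]
contact_force: [0.9, -0.3, -0.1]
gripper_width: 34.1
grasp_force: 0.0
```

View pics/w2.png

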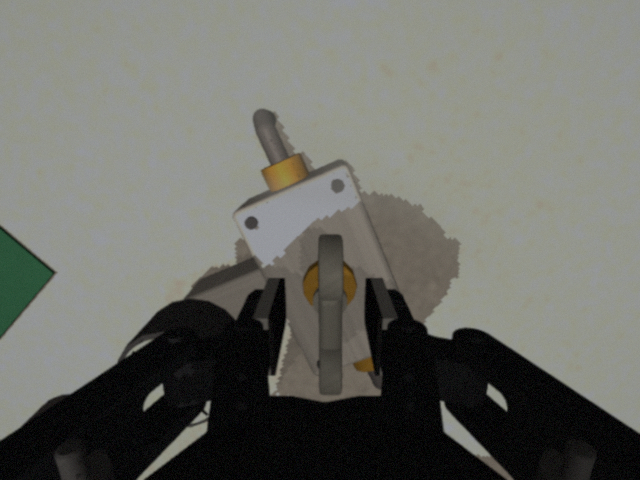

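The key sits between the pads near (331,315), parallel to them and about 1 mm off centre. I'll correct that and close.

```bash
python3 -m handwheel '[[-0.001,0.001,0.001,0,0,0,-0.4],[-0.001,0.001,0.001,0,0,0,-1],[-0.001,0.001,0.001,0,0,0,-1],[-0.001,0.001,0.001,0,0,0,-1],[-0.001,0.001,0.001,0,0,0,-1],[-0.001,0.001,0.001,0,0,0,-1]]'
```

```text
clock: 3.82
position: [582.2, 172.3, 55.9]
ee_rot: [0.927, -0.374, -0.0, 0.0]
contact_force: [-5.0, -1.3, 5.9]
gripper_width: 8.0
grasp_force: 60.1
```

```bash
python3 -m handwheel '[[-0.001,0.001,0.001,0,0,0.1,-1],[-0.001,0.001,0.001,0,0,0.2,-1],[-0.001,0.001,0.001,0,0,0.3,-1],[-0.001,0.001,0.001,0,0,0.4,-1],[-0.001,0.001,0.001,0,0,0.5,-1],[-0.001,0.001,0.001,0,0,0.6,-1],[-0.001,0.001,0.001,0,0,0.7,-1],[-0.001,0.001,0.001,0,0,0.8,-1],[-0.001,0.001,0.001,0,0,0.9,-1],[-0.001,0.001,0.001,0,0,0.9,-1]]'
python3 -c "
from h import *
s=read_state();print(s['wrist_torque'],s['joints'].round(3),s['contact_force']);M=R.from_quat(s['ee_rot']).as_matrix();print(np.degrees(np.arctan2(M[1,1],M[0,1])))"
```

```text
clock: 5.08
position: [581.9, 172.2, 55.8]
ee_rot: [-0.672, 0.74, -0.001, 0.0]
contact_force: [-2.0, -3.3, 8.4]
gripper_width: 7.5
grasp_force: 60.6
[-0.9080238   0.56002187 -0.13009541] [ 0.555  0.527 -0.25   0.002 -0.793 -0.652] [-2.02050643 -3.29874012  8.38302393]
174.47830856732568
```

```bash
python3 -m handwheel '[[0,0,0,0,0,0.08,-1],[0,0,0,0,0,0.16,-1],[0,0,0,0,0,0.22,-1],[0,0,0,0,0,0.27,-1],[0,0,0,0,0,0.3,-1],[0,0,0,0,0,0.32,-1],[0,0,0,0,0,0.32,-1]]'
python3 -c "
from h import *
s=read_state();print(s['wrist_torque'],s['contact_force']);M=R.from_quat(s['ee_rot']).as_matrix();print(np.degrees(np.arctan2(M[1,1],M[0,1])))"
```

```text
clock: 5.95
position: [581.8, 172.2, 55.8]
ee_rot: [-0.548, 0.836, -0.001, 0.0]
contact_force: [-2.4, -3.3, 8.7]
gripper_width: 7.8
grasp_force: 70.4
[-0.85106548  0.73041506  1.24180876] [-2.42951899 -3.29160155  8.69457803]
156.51174680797857
```

The wrist torque jumped from -0.13 to +1.24 N m, so the key is at its stop. I'll release it, lift clear and look.

```bash
python3 -m handwheel '[[0,0,0,0,0,0,-0.6],[0,0,0,0,0,0,-0.2],[0,0,0,0,0,0,-0.2],[0,0,0,0,0,0,-0.2],[0,0,-0.03,0,0,0,-0.2],[0,0,-0.07,0,0,0,-0.2],[0,0,-0.11,0,0,0,-0.2],[0,0,-0.145,0,0,0,-0.2],[0,0,-0.145,0,0,0,-0.2],[0,0,-0.145,0,0,0,-0.2]]'
python3 - <<'E'
from h import *
s=read_state();p,d=get_image("wrist");cv2.imwrite("pics/w3.png",p);np.save("w3d.npy",d)
import pickle;pickle.dump(s,open("w3.pkl","wb"))
m,C=T("wrist",s);v,u=np.mgrid[0:480,0:640];px=np.c_[u.ravel(),v.ravel()]
w=cv2.undistortPoints(px.astype(float).reshape(-1,1,2),np.array(m["K"]),np.array(m["dist"],float)).reshape(-1,2)
z=d.ravel();P=(np.c_[w,np.ones(len(w))]*z[:,None])@C[:3,:3].T+C[:3,3]
P=P[(z>0)&(P[:,2]>68)&(P[:,2]<92)&(np.hypot(P[:,0]-583,P[:,1]-172.5)<39)]
print(len(P),cv2.minAreaRect(P[:,:2].astype(np.float32)))
E
```

```text
clock: 7.2
position: [580.7, 172.5, 198.6]
ee_rot: [-0.546, 0.838, 0.0, -0.001]
contact_force: [-0.8, -0.4, -0.3]
gripper_width: 34.1
grasp_force: 0.0
1014 ((582.97607421875, 171.74456787109375), (66.3130111694336, 9.034217834472656), 69.3070068359375)
```

View pics/w3.png

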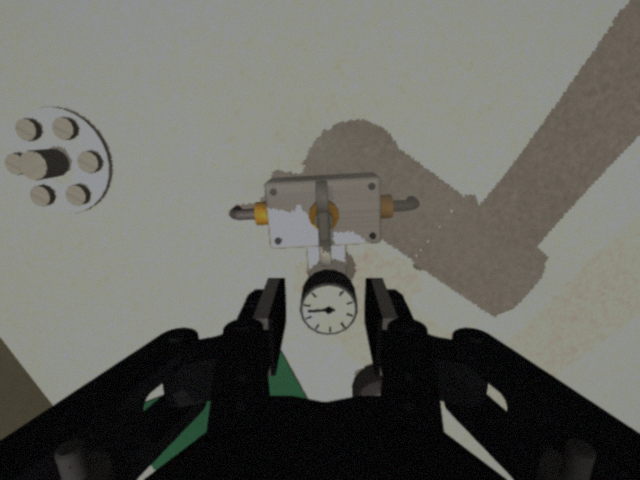

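The key at (322,213) now lies across the pipe. I'll check its angle against the block's edge screws at (272,192), (372,186), (278,241) and (373,236).

```bash
python3 - <<'E'
from h import *
import pickle
s=pickle.load(open("w3.pkl","rb"))
q=onplane("wrist",[[272,192],[372,186],[278,241],[373,236],[328,308]],36,s)[:,:2]
for a,b in((0,1),(2,3)):print(np.degrees(np.arctan2(*(q[a]-q[b])[::-1])))
g=onplane("wrist",[[329,309]],76,s)[0,:2]-q[:4].mean(0);print(q[:4].mean(0),g,np.degrees(np.arctan2(g[1],g[0])))
E
```

```text
-20.474370055272203
-20.789541450655907
[583.04845188 173.35512834] [24.56754294 66.16074466] 69.62847194575612
```

```bash
python3 -c "
from bench import *
print(job_done())"
```

```text
the job is handed in; nothing more can be done
None
```

The key on the gauge block is turned clockwise to its stop: it measures 69.3° against 69.4° for fully across the pipe. I released it, did not touch the gauge or the other block, and handed the job in at about 7 s.

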